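# Make up two sampling kits

### The job

Make up two sampling kits in the grey kit trays. In the tray with two small bays, lay the thin tube across both V-notched rests, about midway, and set the squat pot in one bay and the small cover-glass box in the other; in the tray with one wide bay, lay the thick tube across both V-notched rests, about midway, and stand the bottle in the bay. Pot and bottle stand upright and the box lies flat, all lids up and flat on the tray's floor, the tubes rest in the notches, and everything is let go.

Things in the scene. Friction and masses are not known exactly. Their poses are not given: they have to be found in the camera images.
- thin_tube_mid (a point): thin capped plastic tube with flat ends, a plain cylinder 17 mm in diameter and 120 mm long, frosted body with a blue screw cap of the same diameter, about 24 g, lying on the bench (it can roll). This point: its centre, half-way along and on its axis; its own y axis runs along the tube towards the cap
- thick_tube_mid (a point): thick capped plastic tube, like the thin one but 30 mm in diameter and 120 mm long, about 50 g, lying on the bench (it can roll). This point: its centre, half-way along and on its axis; its own y axis runs along the tube towards the cap
- pot_mid (a point): squat round sample pot standing upright, 46 mm in diameter (body 44 mm), 50 mm high, frosted with a blue lid (the top 14 mm), about 60 g. This point: its centre, 25 mm above its underside; z along its axis, up
- bottle_mid (a point): small round bottle standing upright, 90 mm high; straight body 36 mm in diameter up to 58 mm from its underside, then a shoulder narrowing to a neck 20 mm in diameter and a blue cap 25 mm in diameter from 70 to 90 mm, about 80 g. This point: on its axis, 45 mm above its underside; z up
- slip_box_mid (a point): small rectangular cover-glass box lying flat, 36 (its x) by 50 (its y) by 34 mm high, frosted with a blue lid (the top 10 mm), about 60 g. This point: its centre, 17 mm above its underside; z up
- two_bay_tray: fixed grey tray, the one with two small bays, 125 (x) by 150 (y) mm. Origin: underside centre, z up. Pale walls 3 mm thick, 14 high; floor 4. +x (far) side: two pale V-notched rests at y = +-42, 10 thick, 46 wide, 44 high; 90-degree notches, lowest point x = 35, z = 22: a seated thin tube has its centre at x = 35, z = 34. -x side: bays 67 (x) by 70 (y), centred at x = -25.5, y = +37 and -37
- one_bay_tray: fixed grey tray, the one with one wide bay, 125 (x) by 150 (y) mm. Origin: underside centre, z up. Pale walls 3 mm thick, 14 high; floor 4. +x (far) side: two pale V-notched rests at y = +-42, 10 thick, 46 wide, 44 high; 90-degree notches, lowest point x = 35, z = 22: a seated thick tube has its centre at x = 35, z = 43. -x side: one bay 67 (x) by 144 (y), centred at x = -25.5, y = 0

How it is judged:
By the outcome, as a careful person would: the job done as asked, in the order asked, and still so for the second after the job is handed in, with the robot touching nothing.
It also fails if it takes over 128 s, if anything falls off the work surface, if the arm or the gripper's body presses on something with over 40 N, if the wrist force passes 120 N, or if a joint passes its speed limit or range.

### The arm

A 6-joint arm with a two-finger parallel gripper is mounted at the origin on the work surface. World frame = base frame: x ahead of the robot, y to its left, z up, the work surface at z = 0. Lengths are in m, angles in degrees, forces in N, time in s.
With the tool pointing down it reaches from about 0.4 to 0.825 m from the base axis. Payload 7 kg.
Tool frame: the origin (TCP) lies between the finger pads; the fingertips stand 22 mm ahead of it and the grasp point (between the pads) lies 3 mm ahead of it; z points along the fingers, y is the direction in which the jaws open and shut (so a half turn about z gives the same grasp; the last joint's range is limited). The gripper opens to 88 mm and grips with 3 to 60 N. Pads are 19 mm wide; open, the fingers measure 130 mm over their backs; the gripper's body (78 mm by 193 mm) begins 47 mm behind the grasp point.
Start: joints at [-53.394, 20.546, 0.682, 0, -70.136, -16.507], TCP at [0.232, -0.634, 0.249] pointing down, gripper open.
Joint ranges: [-176.03, 176.03], [-82.01, 121.73], [-58.28, 71.71], [-173.87, 95.51], [-174.79, -0.11], [-173.66, 173.66]. Speed limits (degrees/s): [136.94, 136.94, 172.46, 180, 180, 180].

### API

Orientations are given as [roll, pitch, yaw] about the fixed x, y, z axes, in that order (R = Rz(yaw) Ry(pitch) Rx(roll)).
In Python, from plant import telemetry, cams, r gives the robot as it stands.
- The arm moves only by the tool carry_out, never from a script. Its argument "commands" is one flat list of numbers, 5 for each row, row after row: the shift along the world's x, y, z as a fraction of full scale, then the turn about the world's z as a fraction of full scale, then the gripper's target within -1 to 1 (shut at 1, half-way at 0, fully open at -1). In form: [x, y, z, turn, claw, x, y, z, turn, claw, ...]. A call has 1 to 8 rows; each row shifts and turns the commanded pose from where the row before left it; what a row does not reach is not made up. Full scale, the value 1, is 0.04 m for a shift and 4 degrees for a turn. A row lasts 1/10 s, in which the tool goes at most 50 mm and 8.59 degrees, less where a joint would pass 70% of its speed; a pose out of reach is approached as far as the arm can. A call with a number of a shift or a turn outside -1 to 1 is refused whole. A call with a gripper value outside its range is refused whole. The fingers move at their own pace and stop on an object; "grip_force" is the grip in N (left out, the last holds). Time passes only in rows, so rows that do not move let the fingers close. It gives the time, the measured TCP pose, the force and the opening at its end, in the units of the state.
- telemetry.get_state(): the state, without advancing time (a new reading comes with each control period).
- cams.capture(name): name is "side" or "top" or "wrist"; returns a dict with "frame" (480x640x3 uint8, red, green, blue), "camera_matrix" (3x3 intrinsics, pixels), "k1" (the pictures are not rectified: a ray, as slopes to the right and down, at radius r is drawn at 1 + k1 r^2 times it, then the intrinsics apply), "camera_from_world" (4x4, takes a point from world to camera coordinates); the wrist camera has in their place "mount" (4x4, takes a point from camera to tool coordinates, whose origin is the TCP and whose axes are the flange's). Camera axes: x right, y down, z forward; pixel columns grow to the right and rows downward; lengths in m; the calibration is good to about 2 mm. A picture is of the moment at which its call begins: read the wrist's pose just before it. There is no depth.
- r.close_job(): hands the job in, once; it reports no verdict.
The state is a dict: "time_s": time; "joints": joint angles; "qd": joint speeds; "joint_torque": joint torques, N m; "tcp_pos": TCP position; "eef_rot": TCP orientation; "contact_force": force on the tool from outside, world axes, zero at the start; "moment": the same for the moment, N m; "gripper_width": finger opening in m.
Only numpy, scipy, OpenCV 4.12 (cv2) and the standard library are available. Lean on these libraries where they do the work, as an engineer would, in place of code of your own. Each camera call takes 0.05 s, during which the arm holds its last target. There are 200 camera calls.

## Working session

There is one attempt and no reset: what is moved stays moved. The work goes in short steps, Python scripts to look and compute and a tool call to move; the robot and the scene stay as the last step left them, time stands still between calls to the robot, and variables do not carry over. Pictures are saved under pics/ and viewed, about 12 in all and at most 16, crops included, and the job is handed in when it is done.

Besides the shell and the picture viewer there is one more tool, called after "Emit:" by a JSON object that holds its "method" and its "body", one argument or row to a line. carry_out: Moves the arm, as the interface text tells. Shift numbers are shares of 0.04 m and turn numbers shares of 4 degrees, none past 1 either way. Its arguments: {"type":"object","properties":{"commands":{"type":"array"},"grip_force":{"type":"number"}},"required":["commands"]}

```bash
mkdir -p pics; ls; cat > h.py <<'E'
import numpy as np, cv2
from plant import telemetry, cams, r
from scipy.spatial.transform import Rotation as R
def cap(name, fn=None):
    s=telemetry.get_state(); c=cams.capture(name)
    if name=='wrist':
        T=np.eye(4); T[:3,:3]=R.from_euler('xyz',s['eef_rot'],degrees=True).as_matrix(); T[:3,3]=s['tcp_pos']
        c['camera_from_world']=np.linalg.inv(T@np.array(c['mount']))
    c['camera_from_world']=np.array(c['camera_from_world']); c['camera_matrix']=np.array(c['camera_matrix'])
    if fn: cv2.imwrite('pics/'+fn,c['frame'][:,:,::-1]); np.save('pics/'+fn+'.npy',{k:c[k] for k in('camera_matrix','k1','camera_from_world')},allow_pickle=True)
    return c
def load(fn): return np.load('pics/'+fn+'.npy',allow_pickle=True).item()
def ray(c,u,v):
    K=c['camera_matrix']; d=np.array([(u-K[0,2])/K[0,0],(v-K[1,2])/K[1,1]]); s=d.copy()
    for _ in range(20): s=d/(1+c['k1']*(s@s))
    M=np.linalg.inv(c['camera_from_world']); return M[:3,3],M[:3,:3]@np.r_[s,1]
def at(c,u,v,z):
    o,d=ray(c,u,v); return (o+d*(z-o[2])/d[2]).round(4)
def proj(c,p):
    q=c['camera_from_world']@np.r_[p,1]; s=q[:2]/q[2]; s=s*(1+c['k1']*(s@s)); K=c['camera_matrix']
    return np.array([K[0,0]*s[0]+K[0,2],K[1,1]*s[1]+K[1,2]]).round(1)
E
python3 - <<'E'
from h import *
for n in('top','side'):
    c=cap(n,n+'0.png'); M=np.linalg.inv(c['camera_from_world']); print(n,M.round(3),c['camera_matrix'],c['k1'])
print(telemetry.get_state())
E
```

```text
pics
top [[-0.019 -0.987  0.157  0.327]
 [-1.     0.018 -0.011 -0.002]
 [ 0.008 -0.157 -0.988  1.251]
 [ 0.     0.     0.     1.   ]] [[531.22410201   0.         311.9342089 ]
 [  0.         531.22410201 237.19871797]
 [  0.           0.           1.        ]] -0.11213754350518193
side [[-0.996 -0.06   0.06   0.473]
 [-0.084  0.769 -0.634  0.636]
 [-0.008 -0.637 -0.771  0.856]
 [ 0.     0.     0.     1.   ]] [[549.61997954   0.         324.77179216]
 [  0.         549.61997954 230.72773766]
 [  0.           0.           1.        ]] -0.08774869868866624
{'time_s': 0.1, 'joints': array([-5.33910681e+01,  2.05875369e+01,  6.39208187e-01, -1.77384213e-02,
       -7.01363952e+01, -1.65058378e+01]), 'qd': array([-0.06754515, -0.07305496,  0.14398198, -0.02788136, -0.06120028,
        0.08328519]), 'joint_torque': array([-9.78635435e-04, -5.84160876e+01,  2.93750435e+01,  7.01539010e+00,
        1.01589609e-02, -5.81719632e-05]), 'tcp_pos': array([ 0.23182973, -0.63350669,  0.24771544]), 'eef_rot': array([ 1.79914029e+02, -8.08440702e-03, -1.59902939e+02]), 'contact_force': array([ 1.4696714 ,  0.39510455, -0.06557457]), 'moment': array([-0.00096218, -0.02138724, -0.06303479]), 'gripper_width': 0.08743050191305451}
```

View pics/top0.png

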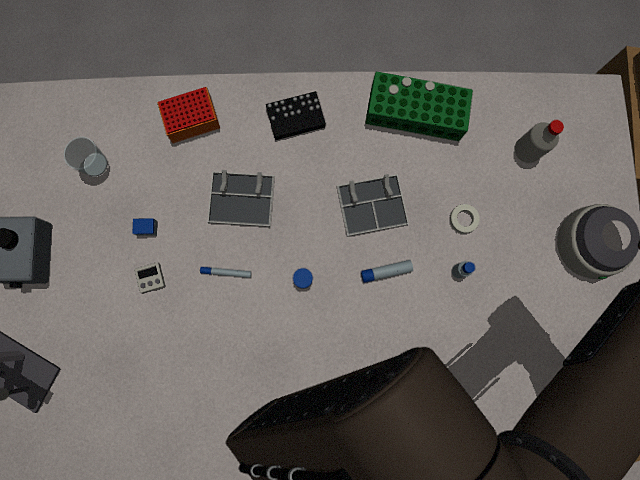

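View pics/side0.png

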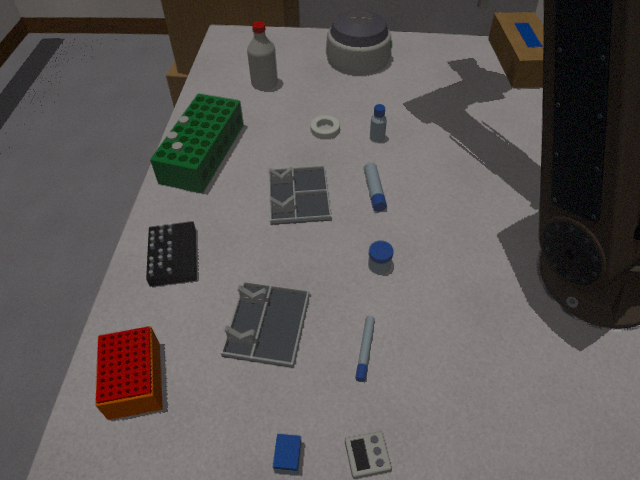

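The top view shows the one-bay tray at about (241,200) and the two-bay tray at (372,206). The thin tube is at (226,272), the pot at (303,279), the thick tube at (386,271), the bottle at (463,270) and the box at (144,227). I'll enlarge it to get better readings.

```bash
python3 - <<'E'
from h import *
a=cv2.imread('pics/top0.png')
for n,x in(('cl',125),('cr',290)): cv2.imwrite(f'pics/{n}.png',cv2.resize(a[160:300,x:x+195],None,fx=4,fy=4,interpolation=cv2.INTER_CUBIC))
hsv=cv2.cvtColor(a,cv2.COLOR_BGR2HSV); m=cv2.inRange(hsv,(100,120,50),(125,255,255)); m[:215]=0;m[300:]=0
n,l,s,ce=cv2.connectedComponentsWithStats(m)
c=load('top0.png')
for i in range(1,n):
  if s[i,4]>20: print(s[i],ce[i],at(c,*ce[i],0.02))
E
```

```text
[133 219  20  15 300] [142.5 226. ] [0.5567 0.3861 0.02  ]
[465 262  10  11  87] [469.22988506 267.02298851] [ 0.4449 -0.3851  0.02  ]
[200 267  11   7  68] [205.11764706 269.95588235] [0.4497 0.2345 0.02  ]
[293 269  20  19 301] [302.42524917 277.9833887 ] [0.4273 0.0079 0.02  ]
[361 269  14  14 132] [367.56818182 275.21212121] [ 0.4308 -0.1436  0.02  ]
```

View pics/cl.png

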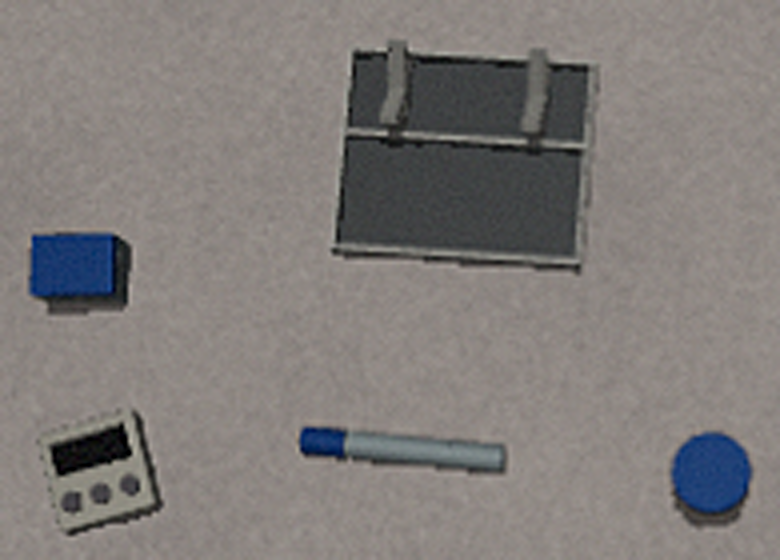

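View pics/cr.png

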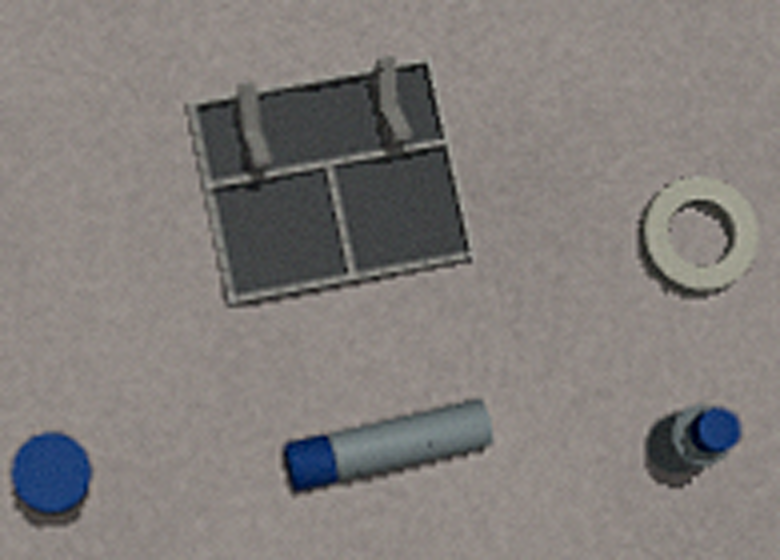

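The left crop shows the one-bay tray corners at (352,50), (598,64), (580,268) and (333,252). The thin tube's ends are at (301,440) and (505,458). The box lid spans (32,234) to (114,298).

The right crop shows the two-bay corners at (189,104), (428,64), (471,260) and (229,304). The thick tube runs from (290,466) to (488,424), and the bottle cap is at (716,430).

```bash
python3 - <<'E'
from h import *
c=load('top0.png')
f=lambda x0,u,v,z: at(c,x0+u/4-.375,160+v/4-.375,z)
def tray(x0,pts):
    W=np.array([f(x0,*p,0.014) for p in pts])[:,:2]
    M=np.array([[.0625,.075],[.0625,-.075],[-.0625,-.075],[-.0625,.075]])
    cm=W.mean(0); H=(M.T@(W-cm)); a=np.arctan2(H[0,1]-H[1,0],H[0,0]+H[1,1])
    Rm=np.array([[np.cos(a),-np.sin(a)],[np.sin(a),np.cos(a)]]); print(cm,np.degrees(a),((W-cm)-M@Rm.T).round(4).tolist())
tray(125,[(352,50),(598,64),(580,266),(333,252)])
tray(290,[(189,104),(428,64),(471,260),(229,304)])
for n,x0,p,q,z in(('thin',125,(301,440),(505,458),.0085),('thick',290,(288,467),(490,424),.015)):
    P,Q=f(x0,*p,z),f(x0,*q,z); d=P-Q; print(n,(P+Q)/2,np.linalg.norm(d),'yaw of +y(cap):',np.degrees(np.arctan2(-d[0],d[1])))
print('pot',f(125,711,472,.05),f(290,52,474,.05)); print('bottle',f(290,716,430,.09))
print('box',[f(125,*p,.034) for p in((32,234),(114,234),(114,298),(32,298))])
w=cap('wrist'); print(np.array(w['mount']).round(3),w['camera_matrix'],w['k1'])
E
```

```text
[0.61925 0.1517 ] -4.614189584192115 [[-0.0007, -0.0007], [-0.0003, 0.0002], [0.001, 0.0016], [0.0, -0.0011]]
[ 0.598525 -0.160975] 9.276417094725193 [[-0.0003, -0.0013], [-0.0017, 0.0014], [0.0009, 0.0015], [0.0011, -0.0016]]
thin [0.44555 0.18895 0.0085 ] 0.12114660540023398 yaw of +y(cap): -5.922363021466441
thick [ 0.4402  -0.19015  0.015  ] 0.12204855591116182 yaw of +y(cap): 10.76672988543312
pot [0.4256 0.0078 0.05  ] [0.4245 0.0072 0.05  ]
bottle [ 0.438  -0.3619  0.09  ]
box [array([0.5734, 0.4061, 0.034 ]), array([0.5724, 0.3568, 0.034 ]), array([0.5343, 0.3556, 0.034 ]), array([0.5352, 0.4047, 0.034 ])]
[[ 0.001 -0.961 -0.278  0.075]
 [ 1.     0.001 -0.001  0.   ]
 [ 0.001 -0.278  0.961 -0.135]
 [ 0.     0.     0.     1.   ]] [[388.94600494   0.         317.22356066]
 [  0.         388.94600494 240.03309218]
 [  0.           0.           1.        ]] -0.004979596401233498
```

Emit:
{"method": "carry_out", "body": {
  "commands": [0.6,0.9,0,1,-1,0.6,0.9,0,1,-1,0.6,0.9,0,1,-1,0.6,0.9,0,1,-1,0.6,0.9,0,1,-1,0.6,0.9,0,1,-1,0.6,0.9,0,1,-1,0.6,0.9,0,1,-1]
}}

```text
time_s: 0.95
tcp_pos: [0.4245, -0.3442, 0.2485]
eef_rot: [180.0, 0.0, -127.7]
contact_force: [1.3, -0.1, 0.3]
gripper_width: 0.0875
```

Emit:
{"method": "carry_out", "body": {
  "commands": [0.6,0.9,0,1,-1,0,0.9,0,1,-1,0,0.9,0,1,-1,0,0.9,0,1,-1,0,0.9,0,1,-1,0,0.9,0,1,-1,0,0.9,0,1,-1,0,0.9,0,1,-1]
}}

```text
time_s: 1.75
tcp_pos: [0.4476, -0.0565, 0.2486]
eef_rot: [-180.0, 0.0, -95.7]
contact_force: [0.3, -0.4, 0.4]
gripper_width: 0.0877
```

Emit:
{"method": "carry_out", "body": {
  "commands": [0,0.88,-0.17,0,-1,0,0.88,-0.17,0,-1,0,0.88,-0.17,0,-1,0,0.88,-0.17,0,-1,0,0.88,-0.17,0,-1,0,0.88,-0.17,0,-1,0,0.88,-0.17,0,-1,0,0,0,0,-1]
}}

```text
time_s: 2.55
tcp_pos: [0.4478, 0.1915, 0.1999]
eef_rot: [180.0, -0.0, -95.7]
contact_force: [0.2, -0.7, -0.4]
gripper_width: 0.0877
```

```bash
python3 - <<'E'
from h import *
c=cap('wrist','w1.png'); s=telemetry.get_state(); print(s['tcp_pos'],s['eef_rot'],s['joints'])
for p in((.4456,.189,.0085),(.6193,.1517,.014)): print(proj(c,p))
E
```

```text
[0.44752772 0.18997602 0.20018567] [ 1.79941183e+02 -6.17022372e-02 -9.57562309e+01] [ 4.62296301e+01  4.94280140e+00 -2.65105758e+01 -9.76778852e-03
 -5.86314588e+01 -5.19808020e+01]
[319.3 215.5]
[107.1 193.5]
```

View pics/w1.png

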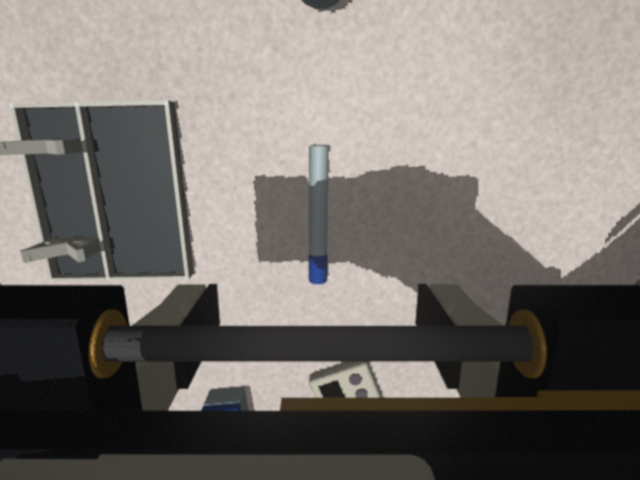

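The wrist picture shows the thin tube from (319,145) to (317.5,283), so it is centred and parallel to the fingers. Next I'll measure it and the one-bay tray corners: (13,105), (172,102), (190,276) and (50,277).

```bash
python3 - <<'E'
from h import *
c=load('w1.png')
P,Q=at(c,319,146,.0085),at(c,317.3,282.5,.0085); print(P,Q,(P+Q)/2)
W=np.array([at(c,*p,.014) for p in((14,105),(174,102),(190,275),(50,276))]);print(W,W.mean(0))
E
```

```text
[0.4402 0.1312 0.0085] [0.4534 0.2503 0.0085] [0.4468  0.19075 0.0085 ]
[[0.6749 0.076  0.014 ]
 [0.5495 0.0865 0.014 ]
 [0.5643 0.2299 0.014 ]
 [0.6878 0.2186 0.014 ]] [0.619125 0.15275  0.014   ]
```

Emit:
{"method": "carry_out", "body": {
  "commands": [0,0,-0.9,0,-1,0,0,-0.9,0,-1,0,0,-0.9,0,-1,0,0,-0.8,0,-1,0,0,-0.5,0,-1,0,0,-0.37,-0.1,-1,0,0,0,0,-1,0,0,0,0,-1],
  "grip_force": 10
}}

```text
time_s: 3.4
tcp_pos: [0.4481, 0.188, 0.0265]
eef_rot: [180.0, -0.0, -96.3]
contact_force: [0.4, 0.1, 0.4]
gripper_width: 0.0879
```

Emit:
{"method": "carry_out", "body": {
  "commands": [0,0,0,0,1,0,0,0,0,1,0,0,0,0,1,0,0,0,0,1,0,0,0,0,1,0,0,0,0,1,0,0,0,0,1,0,0,0,0,1]
}}

```text
time_s: 4.2
tcp_pos: [0.4479, 0.1885, 0.0261]
eef_rot: [180.0, -0.0, -96.3]
contact_force: [0.1, 0.0, -0.6]
gripper_width: 0.0294
```

Emit:
{"method": "carry_out", "body": {
  "commands": [0,0,0,0,1,0,0,0,0,1,0,0,0,0,1,0,0,0,0,1,0,0,0,0,1]
}}

```text
time_s: 4.7
tcp_pos: [0.4479, 0.1885, 0.0261]
eef_rot: [180.0, -0.0, -96.3]
contact_force: [0.1, -0.5, -0.4]
gripper_width: 0.0165
```

Emit:
{"method": "carry_out", "body": {
  "commands": [0,0,0.5,0,1,0,0,1,0,1,0,0,1,0,1,0,0,0.5,0,1,0,0,0,0,1,0,0,0,0,1]
}}

```text
time_s: 5.3
tcp_pos: [0.4478, 0.1885, 0.1463]
eef_rot: [-180.0, 0.1, -96.3]
contact_force: [-0.5, 0.1, -1.1]
gripper_width: 0.0166
```

```bash
python3 - <<'E'
from h import *
c=cap('wrist','w2.png'); s=telemetry.get_state(); print(s['tcp_pos'],s['eef_rot'],s['gripper_width'])
E
```

```text
[0.44742273 0.18819863 0.14550233] [ 1.79955692e+02 -2.08281203e-02 -9.63187028e+01] 0.016405555556518642
```

View pics/w2.png

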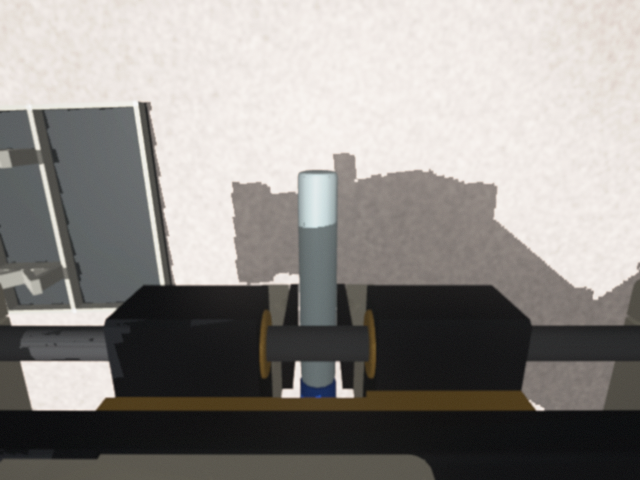

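Tube is held (16.5 mm). Moving it over the two-bay tray's rests.

Emit:
{"method": "carry_out", "body": {
  "commands": [0.5,-0.9,0,1,1,0.5,-0.9,0,1,1,0.5,-0.9,0,1,1,0.5,-0.9,0,0.9,1,0.5,-0.9,0,0,1,0.5,-0.9,0,0,1,0.5,-0.9,0,0,1,0.5,-0.9,0,0,1]
}}

```text
time_s: 6.15
tcp_pos: [0.6077, -0.1012, 0.144]
eef_rot: [179.8, 0.0, -80.7]
contact_force: [0.3, 0.7, -0.2]
gripper_width: 0.0165
```

Emit:
{"method": "carry_out", "body": {
  "commands": [0.5,-0.9,0,0,1,0.14,-0.5,0,0,1,0,0,0,0,1,0,0,0,0,1]
}}

```text
time_s: 6.55
tcp_pos: [0.6325, -0.1558, 0.144]
eef_rot: [179.8, 0.0, -80.8]
contact_force: [0.1, 0.5, 0.1]
gripper_width: 0.0168
```

```bash
python3 - <<'E'
from h import *
c=cap('wrist','w3.png'); s=telemetry.get_state(); print(s['tcp_pos'],s['eef_rot'],s['gripper_width'])
E
```

```text
[ 0.63265489 -0.15522503  0.14454525] [ 1.79852222e+02  3.31431177e-02 -8.07243660e+01] 0.016601052964480303
```

View pics/w3.png

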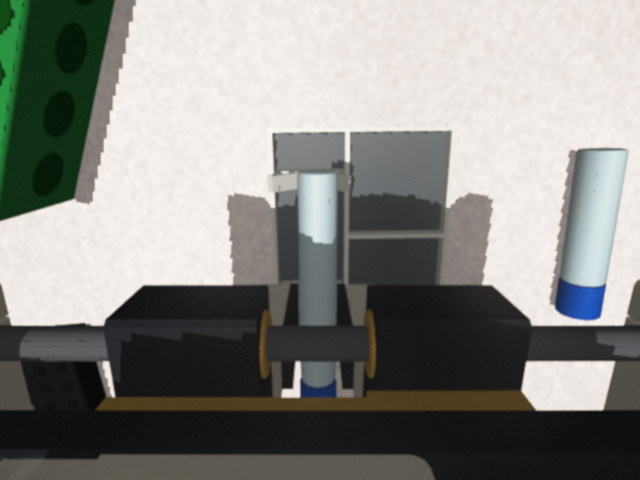

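The wrist view shows the tube over the tray. Its -y edge runs from (273,132) to (451,131), the long divider is at u≈347 and the bay divider at v≈236.

```bash
python3 - <<'E'
from h import *
c=load('w3.png')
A,B,D=at(c,273,131.5,.014),at(c,451,131,.014),at(c,443,236,.014); print(A,B,D,np.linalg.norm(A-B))
a=np.arctan2(*(A-B)[1::-1]); print(np.degrees(a))
Rm=np.array([[np.cos(a),-np.sin(a)],[np.sin(a),np.cos(a)]])
for nm,t in(('mid-edge',(A+B)[:2]/2-Rm@[0,-.075]),('div',D[:2]-Rm@[-.061,0])): print(nm,t, 'seat',t+Rm@[.035,0])
# thin tube visible end, held
P=at(c,318,173,.1445-.0175); print('end',P)
# overlay of model points
for t in([.035,-.042,.022],[.058,-.042,.044],[.012,-.042,.044]): print(t, proj(c,np.r_[[.5985,-.161]+Rm@t[:2],t[2]]))
# thick tube measure
P,Q=at(c,602,151,.015),at(c,580,313,.015);print('thick',(P+Q)/2,np.linalg.norm(P-Q),np.degrees(np.arctan2(-(Q-P)[0],(Q-P)[1])))
E
```

```text
[ 0.6724 -0.2227  0.014 ] [ 0.557  -0.2419  0.014 ] [ 0.5443 -0.1714  0.014 ] 0.116986323987037
9.446218841526342
mid-edge [ 0.60239087 -0.15831699] seat [ 0.63691627 -0.15257273]
div [ 0.60447285 -0.16138857] seat [ 0.63899825 -0.15564431]
end [ 0.6416 -0.2131  0.127 ]
[0.035, -0.042, 0.022] [315.5 180.3]
[0.058, -0.042, 0.044] [277.5 185.2]
[0.012, -0.042, 0.044] [353.5 184.9]
thick [ 0.44105 -0.18775  0.015  ] 0.11913060060286776 12.951358378457574
```

```bash
python3 - <<'E'
from h import *
a=cv2.imread('pics/w3.png')[115:290,250:460]; cv2.imwrite('pics/w3c.png',cv2.resize(a,None,fx=3.4,fy=3.4,interpolation=cv2.INTER_CUBIC))
E
```

```text
(no output)
```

View pics/w3c.png

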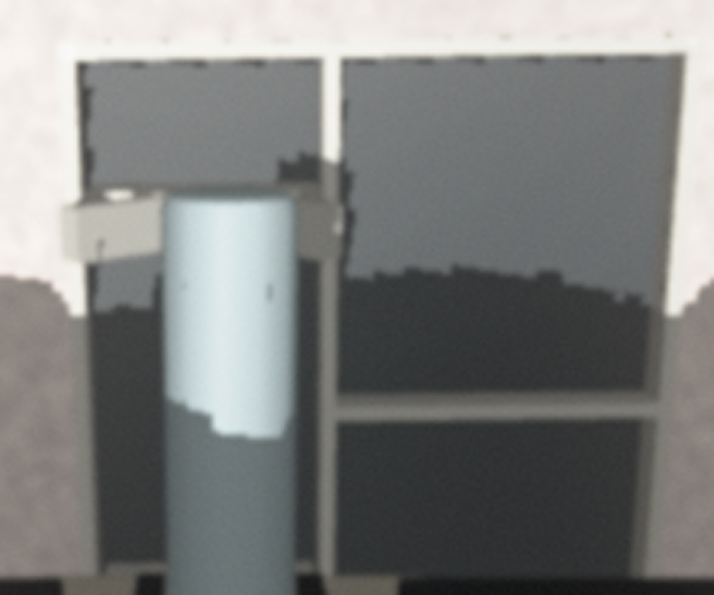

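The crop shows the inner corners of the -y wall at (78,62) on the floor and (685,55) on the wall top. The long divider is at x≈322–342 and the bay divider centre at y≈405.

```bash
python3 - <<'E'
from h import *
from scipy.optimize import least_squares
c=load('w3.png')
pts=[((78,62),(.0595,-.072,.004)),((685,55),(-.0595,-.072,.014)),((332,60),(.0095,-.072,.014)),((662,406),(-.0595,0,.014)),((328,406),(.0095,0,.014)),((338,62),(.008,-.072,.012)),((62,207),(.058,-.047,.044)),((63,258),(.058,-.037,.044))]
def res(q):
    a=q[2]; o=[]
    for (u,v),t in pts:
        w=np.r_[q[0]+np.cos(a)*t[0]-np.sin(a)*t[1],q[1]+np.sin(a)*t[0]+np.cos(a)*t[1],t[2]]
        o+=list(proj(c,w)-[250+u/3.4-.35,115+v/3.4-.35])
    return np.array(o)
s=least_squares(res,[.5985,-.161,.16],diff_step=1e-3,loss='soft_l1'); print(s.x[:2],np.degrees(s.x[2]),res(s.x).reshape(-1,2).round(1).tolist())
a=s.x[2];print('seat',s.x[:2]+.035*np.array([np.cos(a),np.sin(a)]))
E
```

```text
[ 0.6035697  -0.16119275] 9.256609075392278 [[-0.2, -1.8], [0.7, 0.5], [-0.3, -1.1], [-2.4, 2.6], [-1.3, 2.7], [-0.1, -1.7], [1.2, -0.6], [1.5, 0.9]]
seat [ 0.63811392 -0.15556278]
```

Emit:
{"method": "carry_out", "body": {
  "commands": [0.09,-0.04,-0.5,0,1,0,0,-0.7,0,1,0,0,-0.6,0,1,0,0,-0.3,0,1,0,0,-0.15,0,1,0,0,0,0,1,0,0,0,0,1]
}}

```text
time_s: 7.3
tcp_pos: [0.6378, -0.1568, 0.0572]
eef_rot: [-179.9, -0.0, -80.7]
contact_force: [0.4, -0.0, -1.2]
gripper_width: 0.0164
```

Emit:
{"method": "carry_out", "body": {
  "commands": [0,0,-0.05,0,1,0,0,0,0,1,0,0,0,0,1]
}}

```text
time_s: 7.6
tcp_pos: [0.6373, -0.1571, 0.0547]
eef_rot: [-180.0, -0.0, -80.7]
contact_force: [0.1, -0.1, -0.4]
gripper_width: 0.0165
```

Emit:
{"method": "carry_out", "body": {
  "commands": [0,0,-0.04,0,1,0,0,0,0,1,0,0,0,0,1]
}}

```text
time_s: 7.9
tcp_pos: [0.6371, -0.1571, 0.0525]
eef_rot: [180.0, 0.0, -80.7]
contact_force: [-1.0, 0.4, -0.1]
gripper_width: 0.0165
```

Emit:
{"method": "carry_out", "body": {
  "commands": [0,0,-0.025,0,1,0,0,0,0,1,0,0,0,0,1]
}}

```text
time_s: 8.2
tcp_pos: [0.6374, -0.1571, 0.0517]
eef_rot: [-180.0, -0.0, -80.7]
contact_force: [-0.2, -0.3, 1.4]
gripper_width: 0.0167
```

Emit:
{"method": "carry_out", "body": {
  "commands": [0,0,0,0,0,0,0,0,0,0,0,0,0,0,0,0,0,0,0,0,0,0,0,0,0,0,0,0,0,0]
}}

```text
time_s: 8.8
tcp_pos: [0.6371, -0.1571, 0.0515]
eef_rot: [180.0, 0.0, -80.7]
contact_force: [-0.3, -0.0, -0.2]
gripper_width: 0.0435
```

Emit:
{"method": "carry_out", "body": {
  "commands": [0,0,0.3,0,0,0,0,1,0,-1,0,0,1,0,-1,0,0,1,0,-1,0,0,0.5,0,-1,0,0,0,0,-1]
}}

```text
time_s: 9.4
tcp_pos: [0.6391, -0.1574, 0.2091]
eef_rot: [-179.6, -0.1, -80.7]
contact_force: [0.4, -0.8, 0.5]
gripper_width: 0.0783
```

```bash
python3 - <<'E'
from h import *
c=cap('wrist','w4.png'); s=telemetry.get_state(); print(s['tcp_pos'],s['eef_rot'],s['gripper_width'])
E
```

```text
[ 0.63799287 -0.15709654  0.20653959] [-1.79742755e+02 -4.02122547e-02 -8.06933769e+01] 0.0821938514076801
```

View pics/w4.png

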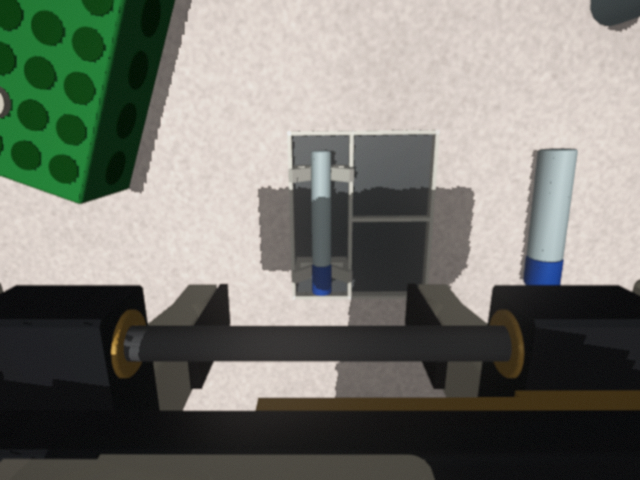

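The tube lies in both notches, from (321,152) to (322,294). The whole tray is visible with corners at (291,133), (436,133), (428,296) and (297,296). I'll refine its pose from these.

```bash
cat >> h.py <<'E'
def fit(c,pts,q0):
    from scipy.optimize import least_squares
    def res(q):
        a=q[2]; o=[]
        for uv,t in pts:
            w=np.r_[q[0]+np.cos(a)*t[0]-np.sin(a)*t[1],q[1]+np.sin(a)*t[0]+np.cos(a)*t[1],t[2]]
            o+=list(proj(c,w)-uv)
        return np.array(o)
    s=least_squares(res,q0,diff_step=1e-3,loss='soft_l1'); return s.x[:2].round(4),np.degrees(s.x[2]).round(2),res(s.x).reshape(-1,2).round(1).tolist()
E
python3 - <<'E'
from h import *
c=load('w4.png')
pts=[((290.5,132.5),(.0625,-.075,.014)),((436,132.5),(-.0625,-.075,.014)),((428,296.5),(-.0625,.075,.014)),((297,296.5),(.0625,.075,.014)),((351,134),(.0095,-.075,.014)),((350,218),(.0095,0,.014)),((429,218),(-.061,0,.014))]
print(fit(c,pts,[.6,-.161,.16]))
P,Q=at(c,321.5,152.5,.034),at(c,322,293,.034); print((P+Q)/2,np.linalg.norm(P-Q))
P,Q=at(c,557,150,.015),at(c,545,288,.015); print('thick near end',P)
E
```

```text
(array([ 0.6025, -0.1615]), np.float64(11.4), [[-6.0, 0.8], [1.5, -4.7], [1.4, 0.7], [-3.1, 4.6], [-1.9, -3.1], [0.2, 2.3], [2.5, -0.3]])
[ 0.63625 -0.15515  0.034  ] 0.11861542901326119
thick near end [ 0.4549 -0.2464  0.015 ]
```

```bash
sed -i 's/K\[1,2\]\])\.round(1)/K[1,2]])/' h.py
python3 - <<'E'
from h import *
c=load('w4.png')
pts=[((290.5,132.5),(.0625,-.075,.014)),((436,132.5),(-.0625,-.075,.014)),((428,296.5),(-.0625,.075,.014)),((297,296.5),(.0625,.075,.014)),((351,134),(.0095,-.075,.014)),((350,218),(.0095,0,.014)),((429,218),(-.061,0,.014))]
print(fit(c,pts,[.6,-.161,.16]))
c=load('w3.png')
pts=[((78,62),(.0595,-.072,.004)),((685,55),(-.0595,-.072,.014)),((332,60),(.0095,-.072,.014)),((662,406),(-.0595,0,.014)),((328,406),(.0095,0,.014)),((62,207),(.058,-.047,.044)),((63,258),(.058,-.037,.044))]
print(fit(c,[((250+u/3.4-.35,115+v/3.4-.35),t) for (u,v),t in pts],[.6,-.161,.16]))
E
```

```text
(array([ 0.6025, -0.1617]), np.float64(10.6), [[-4.8, -0.5], [2.8, -3.8], [0.3, 1.4], [-4.2, 3.7], [-0.5, -3.4], [0.3, 2.0], [2.5, 0.5]])
(array([ 0.603 , -0.1617]), np.float64(10.04), [[-0.6, -1.2], [0.4, -1.4], [-0.8, -1.5], [-1.2, 1.0], [-0.4, 2.3], [1.3, 0.0], [1.8, 1.6]])
```

Thin tube is seated at midway. Next is the pot: a quarter turn so the jaws lie along the tray's y, then hover over it.

Emit:
{"method": "carry_out", "body": {
  "commands": [-0.23,0.18,0,0.98,-1,-0.23,0.18,0,0.98,-1,-0.23,0.18,0,0.98,-1,-0.23,0.18,0,0.98,-1,-0.23,0.18,0,0.98,-1,-0.23,0.18,0,0.98,-1,-0.23,0.18,0,0.98,-1,-0.23,0.18,0,0.98,-1]
}}

```text
time_s: 10.25
tcp_pos: [0.5624, -0.0992, 0.2027]
eef_rot: [179.9, 0.1, -49.2]
contact_force: [-0.1, -0.6, 0.4]
gripper_width: 0.0875
```

Emit:
{"method": "carry_out", "body": {
  "commands": [-0.23,0.18,0,0.98,-1,-0.23,0.18,0,0.98,-1,-0.23,0.18,0,0.98,-1,-0.23,0.18,0,0.98,-1,-0.23,0.18,0,0.98,-1,-0.23,0.18,0,0.98,-1,-0.23,0.18,0,0.98,-1,-0.23,0.18,0,0.98,-1]
}}

```text
time_s: 11.05
tcp_pos: [0.4888, -0.0418, 0.2028]
eef_rot: [180.0, 0.1, -17.8]
contact_force: [-0.6, -0.8, 0.1]
gripper_width: 0.0881
```

Emit:
{"method": "carry_out", "body": {
  "commands": [-0.23,0.18,0,0.98,-1,-0.23,0.18,0,0.98,-1,-0.23,0.18,0,0.98,-1,-0.23,0.18,0,0.98,-1,-0.23,0.18,0,0.98,-1,-0.23,0.18,0,0.98,-1,-0.23,0.18,0,0.98,-1,0,0,0,0,-1]
}}

```text
time_s: 11.85
tcp_pos: [0.4242, 0.0087, 0.2031]
eef_rot: [-180.0, 0.1, 9.6]
contact_force: [-0.1, -0.2, 0.0]
gripper_width: 0.0874
```

```bash
python3 - <<'E'
from h import *
c=cap('wrist','w5.png'); s=telemetry.get_state(); print(s['tcp_pos'],s['eef_rot'],s['joints'].round(1))
a=cv2.imread('pics/w5.png')
m=cv2.inRange(cv2.cvtColor(a,cv2.COLOR_BGR2HSV),(100,120,50),(125,255,255)); n,l,st,ce=cv2.connectedComponentsWithStats(m)
for i in range(1,n):
  if st[i,4]>100: print(st[i],ce[i],at(c,*ce[i],.05))
print(proj(c,[.426,.008,.05]))
E
```

```text
[0.42487394 0.00856874 0.20325904] [1.79995455e+02 4.11374662e-02 9.46439750e+00] [ 28.   -1.6 -32.9  -0.  -58.7  71.5]
[ 290  195   58   57 2526] [318.20863025 223.3570863 ] [0.429  0.0086 0.05  ]
[480 223  34  31 922] [496.56941432 237.94577007] [ 0.4406 -0.129   0.05  ]
[318.38236866 227.26209555]
```

Emit:
{"method": "carry_out", "body": {
  "commands": [0.07,0,-0.8,0,-1,0,0,-0.9,0,-1,0,0,-0.9,0,-1,0,0,-0.8,0,-1,0,0,-0.4,0,-1,0,0,-0.22,0,-1,0,0,0,0,1,0,0,0,0,1],
  "grip_force": 15
}}

```text
time_s: 12.7
tcp_pos: [0.4289, 0.0086, 0.0432]
eef_rot: [180.0, -0.0, 9.4]
contact_force: [0.6, 0.0, -0.7]
gripper_width: 0.0767
```

Emit:
{"method": "carry_out", "body": {
  "commands": [0,0,0,0,1,0,0,0,0,1,0,0,0,0,1,0,0,0,0,1,0,0,0,0,1,0,0,0,0,1,0,0,0,0,1,0,0,0,0,1]
}}

```text
time_s: 13.5
tcp_pos: [0.4286, 0.0086, 0.0432]
eef_rot: [-180.0, -0.0, 9.5]
contact_force: [-0.8, -0.0, 6.0]
gripper_width: 0.0457
```

Emit:
{"method": "carry_out", "body": {
  "commands": [0,0,0.5,0,1,0,0,1,0,1,0,0,0.9,0,1,0.64,-0.89,0,0,1,0.64,-0.89,0,0,1,0.64,-0.89,0,0,1,0.64,-0.89,0,0,1,0.64,-0.89,0,0,1]
}}

```text
time_s: 14.3
tcp_pos: [0.557, -0.1711, 0.1385]
eef_rot: [-180.0, 0.0, 9.5]
contact_force: [1.0, 1.0, -0.4]
gripper_width: 0.0454
```

Emit:
{"method": "carry_out", "body": {
  "commands": [0.63,-0.89,0,0,1,0,0,0,0,1,0,0,0,0,1]
}}

```text
time_s: 14.6
tcp_pos: [0.581, -0.2059, 0.1375]
eef_rot: [-180.0, 0.1, 9.3]
contact_force: [-1.1, 0.6, -0.9]
gripper_width: 0.0454
```

```bash
python3 - <<'E'
from h import *
c=cap('wrist','w6.png'); s=telemetry.get_state(); print(s['tcp_pos'],s['eef_rot'],s['gripper_width'])
E
```

```text
[ 0.58074911 -0.20511833  0.13787985] [-1.79960323e+02  9.12896657e-02  9.39827101e+00] 0.04555458687476042
```

View pics/w6.png

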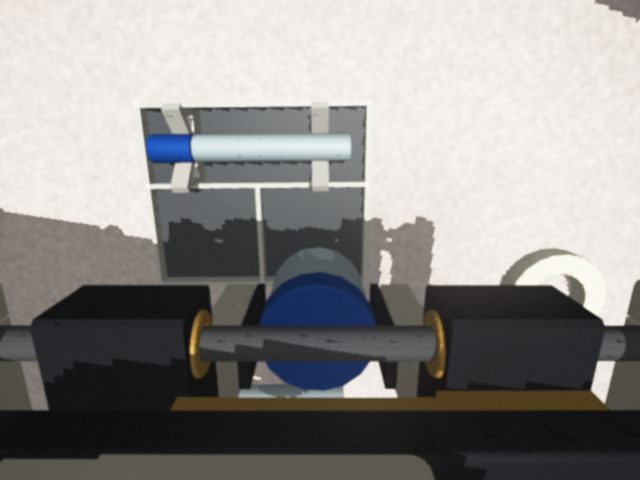

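The pot is held over its bay. The tray's far corners are at (140,107) and (367,106), the divider line is at v≈185 and its junction is at (257,186). The tube sits in both notches.

```bash
python3 - <<'E'
from h import *
c=load('w6.png')
pts=[((140.5,107),(.0625,.075,.014)),((367,106),(.0625,-.075,.014)),((257,185),(.0095,0,.014)),((151,186),(.0095,.0735,.014)),((366,184.5),(.0095,-.0735,.014)),((263,279),(-.0605,0,.014))]
q=fit(c,pts,[.6,-.161,.16]);print(q)
a=np.radians(q[1]);Rm=np.array([[np.cos(a),-np.sin(a)],[np.sin(a),np.cos(a)]])
print((Rm.T@(telemetry.get_state()['tcp_pos'][:2]-q[0])).round(4))
P,Q=at(c,147,149,.034),at(c,351,147,.034);print((Rm.T@((P+Q)[:2]/2-q[0])).round(4))
E
```

```text
(array([ 0.6023, -0.1621]), np.float64(10.0), [[-6.7, -3.9], [5.4, -5.7], [0.4, 0.9], [-3.7, 1.1], [1.9, 0.2], [-0.3, 4.6]])
[-0.0287 -0.0386]
[0.0351 0.0008]
```

Emit:
{"method": "carry_out", "body": {
  "commands": [0,-0.03,-0.5,0,1,0,0,-0.7,0,1,0,0,-0.6,0,1,0,0,-0.3,0,1,0,0,-0.1,0,1,0,0,0,0,1,0,0,0,0,1]
}}

```text
time_s: 15.35
tcp_pos: [0.5823, -0.2061, 0.052]
eef_rot: [180.0, -0.1, 9.5]
contact_force: [-0.1, 0.3, 0.2]
gripper_width: 0.0457
```

Emit:
{"method": "carry_out", "body": {
  "commands": [0,0,-0.025,0,1,0,0,0,0,1,0,0,0,0,1]
}}

```text
time_s: 15.65
tcp_pos: [0.5817, -0.2064, 0.0502]
eef_rot: [180.0, -0.0, 9.5]
contact_force: [0.1, 0.6, -0.3]
gripper_width: 0.0454
```

Emit:
{"method": "carry_out", "body": {
  "commands": [0,0,-0.04,0,1,0,0,0,0,1,0,0,0,0,1]
}}

```text
time_s: 15.95
tcp_pos: [0.5815, -0.2063, 0.0481]
eef_rot: [-180.0, 0.0, 9.5]
contact_force: [-0.9, -0.2, -0.1]
gripper_width: 0.0456
```

Emit:
{"method": "carry_out", "body": {
  "commands": [0,0,-0.025,0,1,0,0,0,0,1,0,0,0,0,1]
}}

```text
time_s: 16.25
tcp_pos: [0.5816, -0.2063, 0.0473]
eef_rot: [180.0, -0.0, 9.5]
contact_force: [-0.4, -0.1, 1.3]
gripper_width: 0.0455
```

Emit:
{"method": "carry_out", "body": {
  "commands": [0,0,0,0,-0.6,0,0,0,0,-0.6,0,0,0,0,-0.6,0,0,0,0,-0.6,0,0,0,0,-0.6,0,0,0,0,-0.6]
}}

```text
time_s: 16.85
tcp_pos: [0.5816, -0.2062, 0.0471]
eef_rot: [-180.0, -0.0, 9.5]
contact_force: [-0.3, -0.4, -0.3]
gripper_width: 0.0699
```

Emit:
{"method": "carry_out", "body": {
  "commands": [0,0,0.3,0,-0.6,0,0,1,0,-0.6,0,0,1,0,-1,0,0,1,0,-1,0,0,0.5,0,-1,-0.045,0.98,0,-1,-1,-0.045,0.98,0,-1,-1,-0.045,0.98,0,-0.75,-1]
}}

```text
time_s: 17.65
tcp_pos: [0.5759, -0.0877, 0.2005]
eef_rot: [-180.0, -0.1, -1.8]
contact_force: [0.1, 0.4, -0.2]
gripper_width: 0.0878
```

Emit:
{"method": "carry_out", "body": {
  "commands": [-0.045,0.98,0,0,-1,-0.045,0.98,0,0,-1,-0.045,0.98,0,0,-1,-0.045,0.98,0,0,-1,-0.045,0.98,0,0,-1,-0.045,0.98,0,0,-1,-0.045,0.98,0,0,-1,-0.045,0.98,0,0,-1]
}}

```text
time_s: 18.45
tcp_pos: [0.5615, 0.2266, 0.2004]
eef_rot: [-180.0, -0.1, -1.5]
contact_force: [-0.3, -0.7, 0.6]
gripper_width: 0.0875
```

Emit:
{"method": "carry_out", "body": {
  "commands": [-0.045,0.98,0,0,-1,-0.045,0.98,0,0,-1,-0.045,0.98,0,0,-1,-0.045,0.98,0,0,-1,0,0,0,0,-1,0,0,0,0,-1]
}}

```text
time_s: 19.05
tcp_pos: [0.5541, 0.3825, 0.1995]
eef_rot: [180.0, 0.0, -1.5]
contact_force: [-0.0, -0.1, -0.2]
gripper_width: 0.0881
```

```bash
python3 - <<'E'
from h import *
c=cap('wrist','w7.png'); s=telemetry.get_state(); print(s['tcp_pos'],s['eef_rot'],s['joints'].round(1))
a=cv2.imread('pics/w7.png')
m=cv2.inRange(cv2.cvtColor(a,cv2.COLOR_BGR2HSV),(100,120,50),(125,255,255)); n,l,st,ce=cv2.connectedComponentsWithStats(m)
for i in range(1,n):
  if st[i,4]>100: 
    print(st[i],ce[i],at(c,*ce[i],.034),cv2.minAreaRect(np.argwhere(l==i)[:,::-1].astype(np.float32)))
E
```

```text
[0.55428736 0.38165861 0.19959408] [ 1.79993049e+02  2.17478776e-03 -1.50810378e+00] [ 51.1  22.2  -3.4   0.  -64.4  37.4]
[ 286  199   62   45 2600] [316.44307692 220.74769231] [0.5582 0.3829 0.034 ] ((316.409423828125, 220.9242401123047), (43.10047149658203, 61.02937698364258), 88.72696685791016)
```

View pics/w7.png

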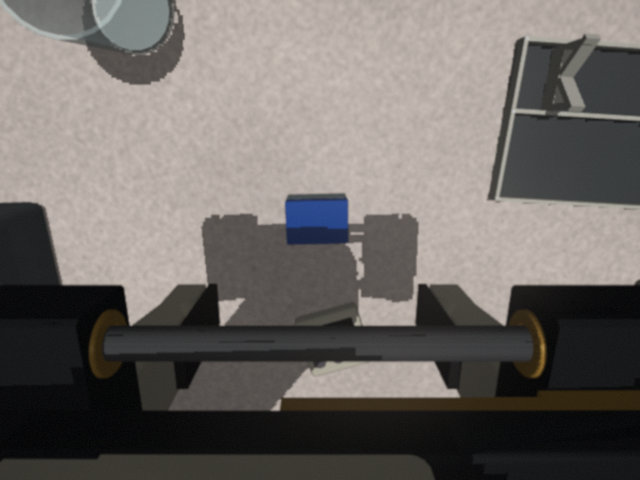

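Emit:
{"method": "carry_out", "body": {
  "commands": [0.07,0.02,-0.8,0,-1,0,0,-0.9,0,-1,0,0,-0.9,0,-1,0,0,-0.8,0,-1,0,0,-0.4,0,-1,0,0,-0.28,0,-1,0,0,0,0,1,0,0,0,0,1],
  "grip_force": 15
}}

```text
time_s: 19.9
tcp_pos: [0.558, 0.3825, 0.0371]
eef_rot: [-180.0, -0.1, -1.6]
contact_force: [-0.6, -0.1, -0.0]
gripper_width: 0.0769
```

Emit:
{"method": "carry_out", "body": {
  "commands": [0,0,0,0,1,0,0,0,0,1,0,0,0,0,1,0,0,0,0,1,0,0,0,0,1,0,0,0,0,1,0,0,0,0,1]
}}

```text
time_s: 20.6
tcp_pos: [0.5575, 0.3828, 0.0367]
eef_rot: [-180.0, -0.0, -1.5]
contact_force: [-2.0, -0.6, 6.3]
gripper_width: 0.0501
```

Emit:
{"method": "carry_out", "body": {
  "commands": [0,0,0.5,0,1,0,0,1,0,1,0,0,1,0,1,0,0,0.3,0,1,0.021,-0.975,0,1,1,0.021,-0.975,0,1,1,0.021,-0.975,0,0.75,1,0.021,-0.975,0,0,1]
}}

```text
time_s: 21.4
tcp_pos: [0.5601, 0.225, 0.1474]
eef_rot: [180.0, 0.0, 9.6]
contact_force: [0.3, -0.6, -1.1]
gripper_width: 0.0501
```

Emit:
{"method": "carry_out", "body": {
  "commands": [0.021,-0.975,0,0,1,0.021,-0.975,0,0,1,0.021,-0.975,0,0,1,0.021,-0.975,0,0,1,0.021,-0.975,0,0,1,0.021,-0.975,0,0,1,0.021,-0.975,0,0,1,0.021,-0.975,0,0,1]
}}

```text
time_s: 22.2
tcp_pos: [0.567, -0.087, 0.1476]
eef_rot: [-180.0, 0.0, 9.5]
contact_force: [1.7, 0.4, -0.8]
gripper_width: 0.0499
```

Emit:
{"method": "carry_out", "body": {
  "commands": [0.021,-0.975,0,0,1,0,0,0,0,1,0,0,0,0,1]
}}

```text
time_s: 22.5
tcp_pos: [0.5678, -0.1254, 0.1473]
eef_rot: [-180.0, 0.1, 9.3]
contact_force: [0.6, 0.3, -1.2]
gripper_width: 0.05
```

```bash
python3 - <<'E'
from h import *
c=cap('wrist','w8.png'); s=telemetry.get_state(); print(s['tcp_pos'],s['eef_rot'],s['gripper_width'])
t=cap('top'); cv2.imwrite('pics/t8.png',t['frame'][:,:,::-1])
a=np.vstack([cv2.imread('pics/w8.png')[90:],]); b=cv2.imread('pics/t8.png')[165:245,300:440]
a=cv2.resize(a,(500,305)); b=cv2.resize(b,(500,286),interpolation=cv2.INTER_CUBIC); cv2.imwrite('pics/m8.png',np.vstack([a,b]))
E
```

```text
[ 0.56793259 -0.1245659   0.14749142] [-1.79983020e+02  3.55791356e-02  9.39821230e+00] 0.0498678026547889
```

View pics/m8.png

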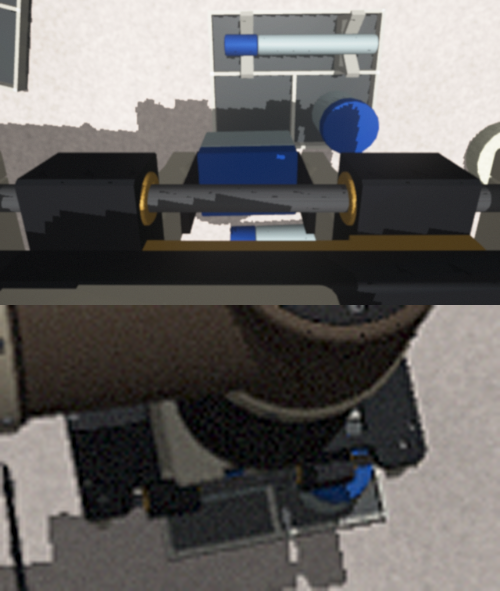

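The pot stands upright in its bay, clear of the finger path, and the box is over the other bay. Lowering.

Emit:
{"method": "carry_out", "body": {
  "commands": [0.02,0,-0.6,0,1,0,0,-0.8,0,1,0,0,-0.7,0,1,0,0,-0.3,0,1,0,0,-0.15,0,1,0,0,-0.02,0,1,0,0,0,0,1,0,0,0,0,1]
}}

```text
time_s: 23.4
tcp_pos: [0.5699, -0.1243, 0.0464]
eef_rot: [180.0, -0.1, 9.5]
contact_force: [0.4, 0.2, -0.9]
gripper_width: 0.0504
```

Emit:
{"method": "carry_out", "body": {
  "commands": [0,0,-0.04,0,1,0,0,0,0,1,0,0,0,0,1]
}}

```text
time_s: 23.7
tcp_pos: [0.5691, -0.1245, 0.0438]
eef_rot: [180.0, -0.0, 9.5]
contact_force: [-0.1, -0.6, -1.2]
gripper_width: 0.0503
```

Emit:
{"method": "carry_out", "body": {
  "commands": [0,0,-0.05,0,1,0,0,0,0,1,0,0,0,0,1]
}}

```text
time_s: 24.0
tcp_pos: [0.569, -0.1245, 0.0414]
eef_rot: [180.0, 0.0, 9.5]
contact_force: [-0.2, -0.1, 0.1]
gripper_width: 0.0501
```

Emit:
{"method": "carry_out", "body": {
  "commands": [0,0,-0.025,0,1,0,0,0,0,1,0,0,0,0,1]
}}

```text
time_s: 24.3
tcp_pos: [0.5692, -0.1245, 0.0407]
eef_rot: [180.0, -0.0, 9.5]
contact_force: [-0.7, 0.3, 2.0]
gripper_width: 0.0498
```

Emit:
{"method": "carry_out", "body": {
  "commands": [0,0,0,0,-0.36,0,0,0,0,-0.36,0,0,0,0,-0.36,0,0,0,0,-0.36,0,0,0.2,0,-0.36,0,0,1,0,-0.36,0,0,1,0,-0.36,0,0,1,0,-0.36]
}}

```text
time_s: 25.1
tcp_pos: [0.5688, -0.1245, 0.1705]
eef_rot: [180.0, 0.0, 9.5]
contact_force: [0.4, -0.8, 0.0]
gripper_width: 0.0597
```

Emit:
{"method": "carry_out", "body": {
  "commands": [0,0,0.6,0,-1,-0.145,-0.073,0,-1,-1,-0.145,-0.073,0,-1,-1,-0.145,-0.073,0,-1,-1,-0.145,-0.073,0,-1,-1,-0.145,-0.073,0,-1,-1,-0.145,-0.073,0,-1,-1,-0.145,-0.073,0,-1,-1]
}}

```text
time_s: 25.9
tcp_pos: [0.5282, -0.1451, 0.1932]
eef_rot: [-180.0, -0.0, -18.7]
contact_force: [-1.1, -0.0, -0.0]
gripper_width: 0.0873
```

Emit:
{"method": "carry_out", "body": {
  "commands": [-0.145,-0.073,0,-1,-1,-0.145,-0.073,0,-1,-1,-0.145,-0.073,0,-1,-1,-0.145,-0.073,0,-1,-1,-0.145,-0.073,0,-1,-1,-0.145,-0.073,0,-1,-1,-0.145,-0.073,0,-1,-1,-0.145,-0.073,0,-1,-1]
}}

```text
time_s: 26.7
tcp_pos: [0.4818, -0.1684, 0.1932]
eef_rot: [-180.0, -0.0, -50.7]
contact_force: [-0.4, 0.4, -0.4]
gripper_width: 0.0875
```

Emit:
{"method": "carry_out", "body": {
  "commands": [-0.145,-0.073,0,-1,-1,-0.145,-0.073,0,-1,-1,-0.145,-0.073,0,-1,-1,-0.145,-0.073,0,-1,-1,-0.145,-0.073,0,-1,-1,-0.145,-0.073,0,-1,-1,-0.145,-0.073,0,-1,-1,0,0,0,0,-1]
}}

```text
time_s: 27.5
tcp_pos: [0.4409, -0.1889, 0.1932]
eef_rot: [-180.0, -0.0, -78.6]
contact_force: [0.1, 1.3, -0.1]
gripper_width: 0.0877
```

```bash
python3 - <<'E'
from h import *
c=cap('wrist','w9.png'); s=telemetry.get_state(); print(s['tcp_pos'],s['eef_rot'],s['gripper_width'])
E
```

```text
[ 0.4413552  -0.18881613  0.19318268] [-1.79948400e+02 -1.07232375e-02 -7.84774124e+01] 0.0877917548227688
```

View pics/w9.png

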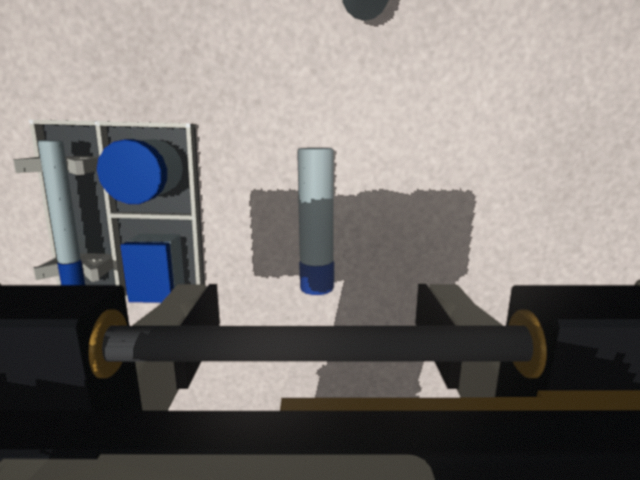

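Pot and box sit in their bays with the thin tube seated. The thick tube runs from (315.5,149) to (317,292), centred under the jaws.

```bash
python3 - <<'E'
from h import *
c=load('w9.png')
P,Q=at(c,315.5,150,.015),at(c,317,291,.015); print(P,Q,(P+Q)/2,np.linalg.norm(P-Q))
E
```

```text
[ 0.4538 -0.2455  0.015 ] [ 0.4289 -0.1282  0.015 ] [ 0.44135 -0.18685  0.015  ] 0.11991371898160776
```

Emit:
{"method": "carry_out", "body": {
  "commands": [0,0.05,-0.8,0.12,-1,0,0,-0.9,0,-1,0,0,-0.9,0,-1,0,0,-0.8,0,-1,0,0,-0.5,0,-1,0,0,-0.25,0,-1,0,0,0,0,1,0,0,0,0,1],
  "grip_force": 12
}}

```text
time_s: 28.35
tcp_pos: [0.4423, -0.1867, 0.0273]
eef_rot: [-180.0, -0.0, -78.0]
contact_force: [-0.2, -0.0, 0.6]
gripper_width: 0.0767
```

Emit:
{"method": "carry_out", "body": {
  "commands": [0,0,0,0,1,0,0,0,0,1,0,0,0,0,1,0,0,0,0,1,0,0,0,0,1,0,0,0,0,1,0,0,0,0,1,0,0,0,0,1]
}}

```text
time_s: 29.15
tcp_pos: [0.4415, -0.1867, 0.0266]
eef_rot: [180.0, -0.0, -78.1]
contact_force: [-0.6, 0.2, 2.3]
gripper_width: 0.0298
```

Emit:
{"method": "carry_out", "body": {
  "commands": [0,0,0,0,1,0,0,0,0,1,0,0,0,0,1]
}}

```text
time_s: 29.45
tcp_pos: [0.4415, -0.1867, 0.0266]
eef_rot: [-180.0, -0.0, -78.1]
contact_force: [-0.8, 0.6, 2.1]
gripper_width: 0.0297
```

Emit:
{"method": "carry_out", "body": {
  "commands": [0,0,0.5,0,1,0,0,1,0,1,0,0,1,0,1,0,0,0.5,0,1,0.53,0.84,0,-1,1,0.53,0.84,0,-1,1,0.53,0.84,0,-1,1,0.53,0.84,0,-1,1]
}}

```text
time_s: 30.25
tcp_pos: [0.5267, -0.051, 0.1465]
eef_rot: [-180.0, 0.0, -94.2]
contact_force: [0.8, -0.5, -0.9]
gripper_width: 0.0299
```

Emit:
{"method": "carry_out", "body": {
  "commands": [0.53,0.84,0,-0.2,1,0.53,0.84,0,0,1,0.53,0.84,0,0,1,0.53,0.84,0,0,1,0.53,0.84,0,0,1,0.53,0.84,0,0,1,0,0,0,0,1,0,0,0,0,1]
}}

```text
time_s: 31.05
tcp_pos: [0.6531, 0.15, 0.1452]
eef_rot: [179.9, -0.0, -94.8]
contact_force: [-0.3, 0.2, 0.8]
gripper_width: 0.0295
```

```bash
python3 - <<'E'
from h import *
c=cap('wrist','w10.png'); s=telemetry.get_state(); print(s['tcp_pos'],s['eef_rot'],s['gripper_width'])
a=cv2.imread('pics/w10.png'); cv2.imwrite('pics/w10c.png',cv2.resize(a[90:300,200:480],None,fx=2.8,fy=2.8,interpolation=cv2.INTER_CUBIC))
E
```

```text
[0.65277336 0.14913332 0.14556926] [ 1.79903331e+02 -4.62804326e-02 -9.48472085e+01] 0.029661019884243547
```

View pics/w10c.png

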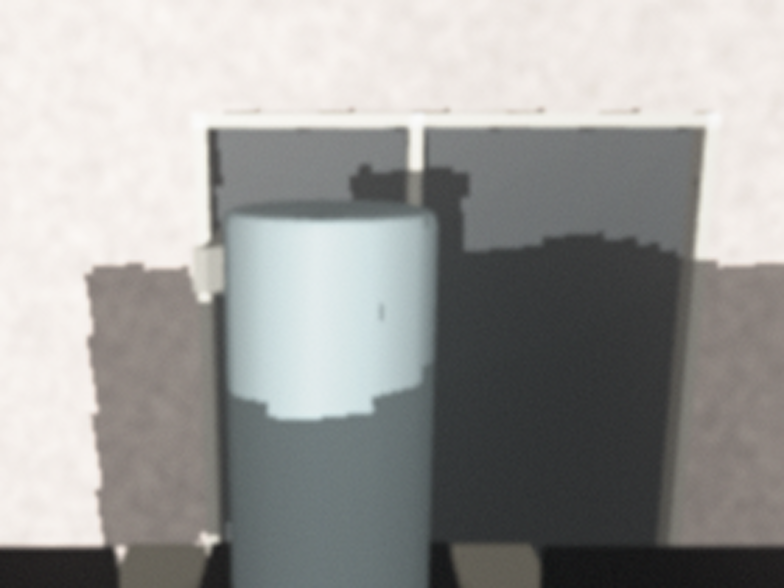

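Tube held over the rests. The tray's -y outer edge runs from (193,114) to (718,114) in the crop, the divider is at x≈417 and the rest's outer edge is at x≈194, y 246–300.

```bash
python3 - <<'E'
from h import *
c=load('w10.png')
pts=[((193,114),(.0625,-.075,.014)),((718,114),(-.0625,-.075,.014)),((417,120),(.0095,-.0735,.014)),((194,246),(.058,-.047,.044)),((194,300),(.058,-.037,.044))]
q=fit(c,[((200+u/2.8-.3,90+v/2.8-.3),t) for (u,v),t in pts],[.62,.152,-.085]);print(q)
a=np.radians(q[1]);print('seat',q[0]+.035*np.array([np.cos(a),np.sin(a)]))
P=at(c,200+331/2.8,90+210/2.8,.1456-.0116);b=np.radians(-4.85);print('tube c',P[:2]+.06*np.array([-np.sin(b),np.cos(b)]))
E
```

```text
(array([0.624 , 0.1541]), np.float64(-4.91), [[-1.7, -0.3], [0.1, 0.4], [-1.4, 0.2], [0.9, 0.9], [1.3, -2.0]])
seat [0.65887156 0.15110432]
tube c [0.65277284 0.14848517]
```

Emit:
{"method": "carry_out", "body": {
  "commands": [0.12,0.04,-0.5,0,1,0,0,-0.7,0,1,0,0,-0.6,0,1,0,0,-0.3,0,1,0,0,-0.08,0,1,0,0,0,0,1,0,0,0,0,1,0,0,0,0,1]
}}

```text
time_s: 31.9
tcp_pos: [0.6589, 0.1511, 0.0608]
eef_rot: [-179.9, 0.1, -94.9]
contact_force: [-0.6, 0.9, -1.1]
gripper_width: 0.0298
```

Emit:
{"method": "carry_out", "body": {
  "commands": [0,0,-0.04,0,1,0,0,0,0,1,0,0,0,0,1]
}}

```text
time_s: 32.2
tcp_pos: [0.6583, 0.1509, 0.0579]
eef_rot: [-180.0, 0.0, -94.9]
contact_force: [-0.0, -0.7, 0.3]
gripper_width: 0.0295
```

Emit:
{"method": "carry_out", "body": {
  "commands": [0,0,-0.04,0,1,0,0,0,0,1,0,0,0,0,1]
}}

```text
time_s: 32.5
tcp_pos: [0.6582, 0.1509, 0.056]
eef_rot: [180.0, -0.0, -94.9]
contact_force: [0.1, 0.1, -0.7]
gripper_width: 0.0296
```

Emit:
{"method": "carry_out", "body": {
  "commands": [0,0,-0.03,0,1,0,0,0,0,1,0,0,0,0,1]
}}

```text
time_s: 32.8
tcp_pos: [0.6584, 0.1509, 0.0553]
eef_rot: [-180.0, 0.0, -94.9]
contact_force: [-0.7, -0.1, 3.9]
gripper_width: 0.0295
```

Emit:
{"method": "carry_out", "body": {
  "commands": [0,0,0,0,-0.3,0,0,0,0,-0.3,0,0,0,0,-0.3,0,0,0,0,-0.3,0,0,0,0,-0.3,0,0,0.2,0,-0.3,0,0,1,0,-0.3,0,0,1,0,-0.3]
}}

```text
time_s: 33.6
tcp_pos: [0.6577, 0.1505, 0.1435]
eef_rot: [179.9, -0.1, -94.9]
contact_force: [1.7, 0.2, 1.6]
gripper_width: 0.057
```

Emit:
{"method": "carry_out", "body": {
  "commands": [0,0,1,0,-1,0,0,0.5,0,-1,0,0,0,0,-1,0,0,0,0,-1]
}}

```text
time_s: 34.0
tcp_pos: [0.6582, 0.1509, 0.2038]
eef_rot: [-179.9, 0.1, -94.9]
contact_force: [-0.6, 0.9, -1.0]
gripper_width: 0.0837
```

```bash
python3 - <<'E'
from h import *
c=cap('wrist','w11.png'); s=telemetry.get_state(); print(s['tcp_pos'],s['eef_rot'],s['gripper_width'])
E
```

```text
[0.65774727 0.15075692 0.20266786] [ 1.79961897e+02  1.74063846e-03 -9.48723003e+01] 0.08531834886649559
```

Emit:
{"method": "carry_out", "body": {
  "commands": [-0.24,-0.557,0,0.978,-1,-0.24,-0.557,0,0.978,-1,-0.24,-0.557,0,0.978,-1,-0.24,-0.557,0,0.978,-1,-0.24,-0.557,0,0.978,-1,-0.24,-0.557,0,0.978,-1,-0.24,-0.557,0,0.978,-1,-0.24,-0.557,0,0.978,-1]
}}

```text
time_s: 34.85
tcp_pos: [0.5803, -0.0283, 0.2015]
eef_rot: [179.9, 0.0, -63.4]
contact_force: [0.4, 0.3, 0.0]
gripper_width: 0.0878
```

Emit:
{"method": "carry_out", "body": {
  "commands": [-0.24,-0.557,0,0.978,-1,-0.24,-0.557,0,0.978,-1,-0.24,-0.557,0,0.978,-1,-0.24,-0.557,0,0.978,-1,-0.24,-0.557,0,0.978,-1,-0.24,-0.557,0,0.978,-1,-0.24,-0.557,0,0.978,-1,-0.24,-0.557,0,0.978,-1]
}}

```text
time_s: 35.65
tcp_pos: [0.5034, -0.2063, 0.2017]
eef_rot: [179.9, 0.1, -32.1]
contact_force: [0.2, 0.5, -0.8]
gripper_width: 0.0875
```

Emit:
{"method": "carry_out", "body": {
  "commands": [-0.24,-0.557,0,0.978,-1,-0.24,-0.557,0,0.978,-1,-0.24,-0.557,0,0.978,-1,-0.24,-0.557,0,0.978,-1,-0.24,-0.557,0,0.978,-1,-0.24,-0.557,0,0.978,-1,-0.24,-0.557,0,0.978,-1,0,0,0,0,-1]
}}

```text
time_s: 36.45
tcp_pos: [0.4358, -0.3631, 0.2014]
eef_rot: [-180.0, 0.2, -4.9]
contact_force: [-0.6, -0.3, -0.4]
gripper_width: 0.0876
```

```bash
python3 - <<'E'
from h import *
c=cap('wrist','w12.png'); s=telemetry.get_state(); print(s['tcp_pos'],s['eef_rot'],s['gripper_width'])
a=cv2.imread('pics/w12.png')
m=cv2.inRange(cv2.cvtColor(a,cv2.COLOR_BGR2HSV),(100,120,50),(125,255,255)); n,l,st,ce=cv2.connectedComponentsWithStats(m)
for i in range(1,n):
  if st[i,4]>100: print(st[i],ce[i],at(c,*ce[i],.09))
b=cv2.imread('pics/w11.png'); cv2.imwrite('pics/m12.png',np.hstack([cv2.resize(a,(400,300)),cv2.resize(b,(400,300))]))
E
```

```text
[ 0.43623612 -0.36217329  0.20151762] [-1.79951478e+02  1.45970055e-01 -5.03459388e+00] 0.08788186964948579
[  30    3   70   75 4048] [64.53013834 39.60573123] [ 0.5712 -0.2286  0.09  ]
[  0  59  15  37 297] [ 4.65993266 80.81481481] [ 0.5526 -0.1874  0.09  ]
[300 219  36  36 988] [317.75202429 236.07388664] [ 0.4419 -0.3639  0.09  ]
```

View pics/m12.png

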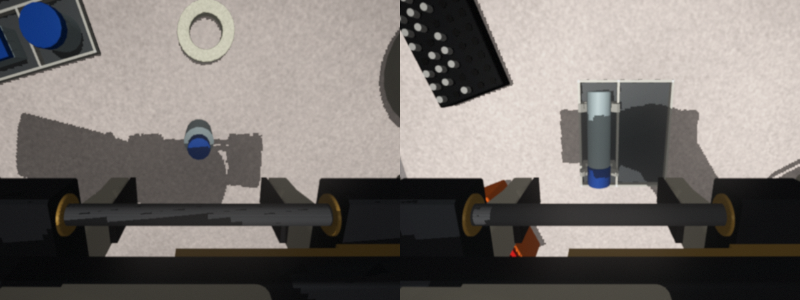

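Left: the bottle stands below the jaws (cap at (318,236) full scale). Right: the thick tube lies in both notches, midway. Descending on the bottle.

Emit:
{"method": "carry_out", "body": {
  "commands": [0.11,-0.04,-0.7,0,-1,0,0,-0.8,0,-1,0,0,-0.8,0,-1,0,0,-0.7,0,-1,0,0,-0.4,0,-1,0,0,-0.26,0,-1,0,0,0,0,-1,0,0,0,0,1],
  "grip_force": 15
}}

```text
time_s: 37.3
tcp_pos: [0.4423, -0.363, 0.057]
eef_rot: [180.0, -0.0, -4.9]
contact_force: [-0.7, -0.6, 0.4]
gripper_width: 0.0833
```

Emit:
{"method": "carry_out", "body": {
  "commands": [0,0,0,0,1,0,0,0,0,1,0,0,0,0,1,0,0,0,0,1,0,0,0,0,1,0,0,0,0,1,0,0,0,0,1,0,0,0,0,1]
}}

```text
time_s: 38.1
tcp_pos: [0.4419, -0.3632, 0.0566]
eef_rot: [180.0, -0.0, -4.9]
contact_force: [-0.3, -0.3, 0.1]
gripper_width: 0.0357
```

Emit:
{"method": "carry_out", "body": {
  "commands": [0,0,0,0,1,0,0,0,0,1,0,0,0,0,1]
}}

```text
time_s: 38.4
tcp_pos: [0.4419, -0.3632, 0.0566]
eef_rot: [180.0, -0.0, -4.9]
contact_force: [-0.5, -0.1, 0.8]
gripper_width: 0.0353
```

Emit:
{"method": "carry_out", "body": {
  "commands": [0,0,0.5,0,1,0,0,1,0,1,0,0,1,0,1,0,0,0.3,0,1,0.275,0.926,0,0,1,0.275,0.926,0,0,1,0.275,0.926,0,0,1,0.275,0.926,0,0,1]
}}

```text
time_s: 39.2
tcp_pos: [0.4856, -0.2135, 0.168]
eef_rot: [-180.0, 0.0, -4.9]
contact_force: [0.5, -0.5, -1.1]
gripper_width: 0.0357
```

Emit:
{"method": "carry_out", "body": {
  "commands": [0.275,0.926,0,0,1,0.275,0.926,0,0,1,0.275,0.926,0,0,1,0.275,0.926,0,0,1,0.275,0.926,0,0,1,0.275,0.926,0,0,1,0.275,0.926,0,0,1,0.275,0.926,0,0,1]
}}

```text
time_s: 40.0
tcp_pos: [0.5736, 0.0829, 0.1679]
eef_rot: [180.0, 0.1, -4.9]
contact_force: [1.4, 0.4, -0.3]
gripper_width: 0.0353
```

Emit:
{"method": "carry_out", "body": {
  "commands": [0.275,0.926,0,0,1,0.275,0.926,0,0,1,0,0,0,0,1,0,0,0,0,1]
}}

```text
time_s: 40.4
tcp_pos: [0.5953, 0.1562, 0.1673]
eef_rot: [180.0, 0.1, -4.8]
contact_force: [0.3, -0.2, 0.2]
gripper_width: 0.0352
```

```bash
python3 - <<'E'
from h import *
c=cap('wrist','w13.png'); s=telemetry.get_state(); print(s['tcp_pos'],s['eef_rot'],s['gripper_width'])
E
```

```text
[0.59516103 0.1553116  0.16761631] [ 1.79954650e+02  9.06495959e-02 -4.86218868e+00] 0.03558678705088538
```

View pics/w13.png

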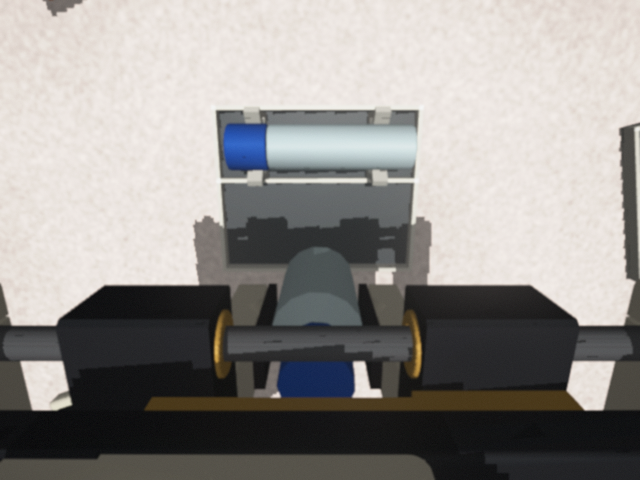

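The bottle hangs over the bay. The tray divider is at v≈181 and its near edge at v≈265, and the thick tube is seated. Quick check of the tray pose before lowering.

```bash
python3 - <<'E'
from h import *
c=load('w13.png')
pts=[((218,110.5),(.0625,.075,.014)),((419,110.5),(.0625,-.075,.014)),((417,180.5),(.0095,-.075,.014)),((221,180.5),(.0095,.075,.014)),((229,266),(-.061,.075,.014)),((410,266),(-.061,-.075,.014))]
q=fit(c,pts,[.62,.152,-.085]);print(q)
a=np.radians(q[1]);Rm=np.array([[np.cos(a),-np.sin(a)],[np.sin(a),np.cos(a)]])
print((Rm.T@(telemetry.get_state()['tcp_pos'][:2]-q[0])).round(4))
P,Q=at(c,225,147,.043),at(c,416,146,.043);print((Rm.T@((P+Q)[:2]/2-q[0])).round(4))
E
```

```text
(array([0.6224, 0.1522]), np.float64(-4.75), [[-5.5, -5.2], [7.1, -5.1], [3.6, 0.5], [-3.1, 0.5], [-4.8, 4.4], [3.9, 4.3]])
[-0.0274  0.0008]
[ 0.0358 -0.0006]
```

Emit:
{"method": "carry_out", "body": {
  "commands": [0,0,-0.6,0,1,0,0,-0.8,0,1,0,0,-0.7,0,1,0,0,-0.3,0,1,0,0,-0.15,0,1,0,0,0,0,1,0,0,0,0,1,0,0,0,0,1]
}}

```text
time_s: 41.25
tcp_pos: [0.5966, 0.1558, 0.068]
eef_rot: [-179.9, -0.1, -4.9]
contact_force: [0.3, 0.2, 0.1]
gripper_width: 0.0355
```

Emit:
{"method": "carry_out", "body": {
  "commands": [0,0,-0.05,0,1,0,0,0,0,1,0,0,0,0,1]
}}

```text
time_s: 41.55
tcp_pos: [0.5959, 0.1555, 0.0647]
eef_rot: [-180.0, -0.0, -4.9]
contact_force: [0.4, 0.2, -1.3]
gripper_width: 0.0356
```

Emit:
{"method": "carry_out", "body": {
  "commands": [0,0,-0.06,0,1,0,0,0,0,1,0,0,0,0,1]
}}

```text
time_s: 41.85
tcp_pos: [0.5958, 0.1553, 0.062]
eef_rot: [180.0, 0.0, -4.9]
contact_force: [-0.2, -0.1, -1.1]
gripper_width: 0.035
```

Emit:
{"method": "carry_out", "body": {
  "commands": [0,0,-0.03,0,1,0,0,0,0,1,0,0,0,0,1]
}}

```text
time_s: 42.15
tcp_pos: [0.5958, 0.1554, 0.0609]
eef_rot: [180.0, 0.0, -4.9]
contact_force: [0.4, 0.1, -1.2]
gripper_width: 0.0356
```

Emit:
{"method": "carry_out", "body": {
  "commands": [0,0,-0.015,0,1,0,0,0,0,1,0,0,0,0,1]
}}

```text
time_s: 42.45
tcp_pos: [0.596, 0.1554, 0.0606]
eef_rot: [-180.0, -0.0, -4.9]
contact_force: [-0.6, -0.0, 1.5]
gripper_width: 0.0353
```

Emit:
{"method": "carry_out", "body": {
  "commands": [0,0,0,0,-0.6,0,0,0,0,-0.6,0,0,0,0,-0.6,0,0,0,0,-0.6,0,0,0,0,-0.6,0,0,0,0,-0.6,0,0,0.2,0,-0.6,0,0,0.8,0,-0.6]
}}

```text
time_s: 43.25
tcp_pos: [0.5938, 0.1544, 0.098]
eef_rot: [179.8, 0.3, -4.9]
contact_force: [0.3, 0.4, -0.8]
gripper_width: 0.07
```

Emit:
{"method": "carry_out", "body": {
  "commands": [0,0,1,0,-1,0,0,1,0,-1,0,0,1,0,-1,-0.5,-0.5,0.8,0,-1,-0.7,-0.7,0,0,-1,-0.7,-0.7,0,0,-1,-0.7,-0.7,0,0,-1,-0.7,-0.7,0,0,-1]
}}

```text
time_s: 44.05
tcp_pos: [0.4626, 0.0223, 0.253]
eef_rot: [-180.0, -0.1, -4.9]
contact_force: [0.4, 0.0, 0.2]
gripper_width: 0.0875
```

Emit:
{"method": "carry_out", "body": {
  "commands": [0,-0.9,0,0,-1,0,-0.9,0,0,-1,0,-0.9,0,0,-1,0,-0.9,0,0,-1,0,-0.9,0,0,-1,0,-0.9,0,0,-1,0,-0.9,0,0,-1,0,0,0,0,-1]
}}

```text
time_s: 44.85
tcp_pos: [0.4634, -0.2317, 0.2527]
eef_rot: [180.0, 0.0, -5.1]
contact_force: [0.6, -0.5, -1.3]
gripper_width: 0.0879
```

```bash
python3 - <<'E'
from h import *
s=telemetry.get_state(); print(s['time_s'],s['tcp_pos'],s['gripper_width'])
t=cap('top','tf.png')['frame'][:,:,::-1]; d=cap('side','sf.png')['frame'][:,:,::-1]
z=lambda a,x0,y0,x1,y1:cv2.resize(a[y0:y1,x0:x1],(400,300),interpolation=cv2.INTER_CUBIC)
cv2.imwrite('pics/fin.png',np.vstack([np.hstack([z(t,190,155,310,245),z(t,320,165,440,255)]),np.hstack([z(d,195,255,335,375),z(d,250,140,370,230)])]))
E
```

```text
44.85 [ 0.46343325 -0.23174122  0.25269045] 0.08789779621857625
```

The viewer's limit is reached, so I'll do the last check numerically. I compare the blue lids and caps in the top and side images with where they should project.

```bash
python3 - <<'E'
from h import *
def T(o,deg,t):
    a=np.radians(deg); return [o[0]+np.cos(a)*t[0]-np.sin(a)*t[1],o[1]+np.sin(a)*t[0]+np.cos(a)*t[1],t[2]]
A,B=((.6023,-.1621),9.5),((.6228,.153),-4.9)
ex={'pot':T(*A,(-.0285,-.0395,.054)),'box':T(*A,(-.027,.042,.038)),'thin cap':T(*A,(.035,.05,.034)),'bottle':T(*B,(-.027,.001,.094)),'thick cap':T(*B,(.035,.05,.043))}
for n in('tf','sf'):
    c=load(n+'.png'); a=cv2.imread(f'pics/{n}.png')
    m=cv2.inRange(cv2.cvtColor(a,cv2.COLOR_BGR2HSV),(100,120,40),(125,255,255)); k,l,st,ce=cv2.connectedComponentsWithStats(m)
    for i in range(1,k):
        if st[i,4]>25: print(n,st[i],ce[i].round(1))
    print({k:proj(c,v).round(1).tolist() for k,v in ex.items()})
E
```

```text
tf [215 173  13  13 135] [220.3 179.3]
tf [230 198  12  11  97] [235.7 202.9]
tf [606 425  34  26 595] [623.  437.6]
{'pot': [393.7, 208.6], 'box': [358.4, 215.6], 'thin cap': [349.8, 191.2], 'bottle': [234.5, 200.9], 'thick cap': [219.1, 178.8]}
sf [515  23  27  24 339] [527.8  34.5]
sf [301 157  20  18 272] [310.3 165.3]
sf [303 188  20  22 342] [312.3 198.2]
sf [278 196   8  12  77] [281.8 201.1]
sf [272 292  15  18 199] [279.2 299.7]
sf [228 321  20  21 306] [238.  330.7]
{'pot': [310.6, 163.0], 'box': [312.7, 196.4], 'thin cap': [282.5, 202.6], 'bottle': [278.5, 297.3], 'thick cap': [238.2, 332.9]}
```

```bash
python3 -c "
from h import *
print(r.close_job())"
```

```text
the job is handed in; nothing more can be done
None
```

I made up both kits in the order asked and handed the job in at about 45 s of the 128 s allowed. The thin tube, pot and box are in the two-bay tray, and the thick tube and bottle are in the one-bay tray. Everything is let go and the arm is clear of both trays. No verdict came back.

- **Wrist pictures:** These showed both tubes lying in both notches within about 1 mm of midway, and the pot and box standing in their bays.
- **Final side picture:** All five blue lids and caps were within about 2.5 px of where they should project.
- **Final top picture:** The thick tube's cap and the bottle's cap matched. The two-bay tray's items gave no reading there, probably because the arm hid them.
- **Not viewed by eye:** The viewer reached its picture limit, so the last check was numeric only. The bottle after release is confirmed only by its cap position in both cameras.
- **Camera disagreement:** The top and wrist cameras differed by 3–5 mm on the trays' x positions. I used values close to the wrist camera's, and the items went in without trouble. My tray outline fits left up to about 7 px of error, which I did not trace.

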